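# Find and release the latched stirrer key

### The job

One place of the four-place stirrer has been left switched on: its key is latched down. With a fingertip, tap the four keys lightly, one after another from the robot's left to its right, to feel which one it is; then press that key fully home so that it releases and comes up, press no other key in, and leave everything else standing where it is.

Things in the scene. Friction and masses are not known exactly. Their poses are not given: they have to be found in the camera images.
- stirrer: Four-place stirrer, fixed: white box 200 (x) by 270 (y) by 70 mm high. Origin: centre of its underside, on the table; x from its key side to its plate side, z up; turned up to 0.35 rad. On the flat top the keys stand at x = -60 mm, y = +90, +30, -30, -90 mm (robot's left to right); flat steel plates 52 mm across at x = +45 mm, same y.
- key_a: Grey square push key, cap 25 x 25 mm, one of four alike; which letter stands at which place in the row varies. Origin: centre of the cap's top, moving with the key; axes as the stirrer's. Cap top above the table: 86 mm up, 82 latched, 78 fully home. Spring 1.5 N at the top, 6 N fully home; any key up gives about 1 mm under 2 N and springs back.
- key_b: Grey square push key, cap 25 x 25 mm, one of four alike; which letter stands at which place in the row varies. Origin: centre of the cap's top, moving with the key; axes as the stirrer's. Cap top above the table: 86 mm up, 82 latched, 78 fully home. The latched key, whichever it is, does not yield below about 4 N; fully home takes 6 to 8 N, then it rises as the finger leaves.
- key_c: Grey square push key, cap 25 x 25 mm, one of four alike; which letter stands at which place in the row varies. Origin: centre of the cap's top, moving with the key; axes as the stirrer's. Cap top above the table: 86 mm up, 82 latched, 78 fully home. Keys move straight down. A key that is up does not latch when pressed.
- key_d: Grey square push key, cap 25 x 25 mm, one of four alike; which letter stands at which place in the row varies. Origin: centre of the cap's top, moving with the key; axes as the stirrer's. Cap top above the table: 86 mm up, 82 latched, 78 fully home. Keys can be pushed by anything flat or pointed from above; they cannot be pulled up.
- beaker: Glass beaker, 48 mm across, 60 mm high, standing on a plate of the stirrer; origin at the centre of its foot. Leave alone.
- jar: Amber jar with white cap, 44 mm across, 55 mm high, standing on another plate of the stirrer; origin at the centre of its foot. Leave alone.
- amber: Amber reagent bottle, 64 mm across, 130 mm high, on the table to the left of the stirrer; origin at the centre of its foot. Leave alone.
- vial: Small amber vial with black cap, 28 mm across, 50 mm high, on the table to the right of the stirrer; origin at the centre of its foot. Leave alone.
- pot: White sample pot with a green cap, 40 mm across, 60 mm high, on the table to the left of the stirrer; origin at the centre of its foot. Leave alone.
- weight: Brass calibration weight, 36 mm across, 40 mm high, on the table far to the left; origin at the centre of its foot. Leave alone.
- spatula: Steel spatula 170 mm long, lying on the table to the right, near the robot; origin at its underside. Leave alone.

How it is judged:
By the outcome, as a careful person would: the job done as asked, in the order asked, and still so for the second after the job is handed in, with the robot touching nothing.
It also fails if it takes over 48 s, if anything falls off the work surface, if the arm or the gripper's body presses on something with over 40 N, if the wrist force passes 120 N, or if a joint passes its speed limit or range.

### The arm

A 6-joint arm with a two-finger parallel gripper is mounted at the origin on the work surface. World frame = base frame: x ahead of the robot, y to its left, z up, the work surface at z = 0. Lengths are in mm, angles in rad, forces in N, time in s.
With the tool pointing down it reaches from about 350 to 850 mm from the base axis. Payload 8.1 kg.
Tool frame: the origin (TCP) lies midway between the tips of the shut fingers; the grasp point (between the pads) lies 19 mm behind it; z points along the fingers, y is the direction in which the jaws open and shut (so a half turn about z gives the same grasp; the last joint's range is limited). The gripper opens to 85 mm and grips with 20 to 120 N. Pads are 22 mm wide; open, the fingers measure 114 mm over their backs; the gripper's body (76 mm by 85 mm) begins 54 mm behind the grasp point. The pads swing forward as they close: fully open they stand 13 mm farther back than shut.
Start: joints at [1.205, 0.13, 1.488, -0, 1.523, -0.085], TCP at [166.253, 576.511, 231.292] pointing down, gripper open.
Joint ranges: [-2.96, 2.96], [-0.89, 2.26], [0.02, 2.5], [-1.34, 4.48], [0, 2.73], [-2.66, 2.66]. Speed limits (rad/s): [2.39, 2.39, 2.79, 3.14, 3.14, 3.14].

### API

Orientations are given as a rotation vector (axis times angle).
In Python, from cell import bot, read_camera, close_job gives the robot as it stands. The module is installed in compiled form; this text tells all that it offers.
- The arm moves only by the tool drive_tool, never from a script. Its argument "commands" is a list of rows, each a list of 7 numbers: the shift along the tool's x, y, z in cm, then the turn, a rotation vector about the tool's x, y, z in rad, then the opening, from 0 (shut) to 1 (fully open). In form: [[x, y, z, wx, wy, wz, fingers], ...]. A call has 1 to 12 rows; each row shifts and turns the commanded pose from where the row before left it, along the tool's axes as they then stand; what a row does not reach is not made up. A row lasts 1/10 s, in which the tool goes at most 50 mm and 8.59 degrees, less where a joint would pass 70% of its speed; a pose out of reach is approached as far as the arm can. A call with a gripper value outside its range is refused whole. The fingers move at their own pace and stop on an object; the grip force is fixed at half the most. Time passes only in rows, so rows that do not move let the fingers close. It gives the time, the measured TCP pose, the force and the opening at its end, in the units of the state.
- bot.sense(): the state, without advancing time (a new reading comes with each control period).
- read_camera(name): name is "scene" or "top" or "wrist"; returns a dict with "img" (480x640x3 uint8, red, green, blue), "z_map" (480x640 float32, mm along the optical axis (not along the pixel's ray), 0 where there is no reading), "intrinsics" (3x3 intrinsics, pixels), "rvec" (rotation vector, rad) and "tvec" (3), from world to camera coordinates, as OpenCV has them. Camera axes: x right, y down, z forward; pixel columns grow to the right and rows downward; lengths in mm; the calibration is good to about 2 mm. The wrist camera is an equidistant fisheye: a pixel r from the principal point sees the ray r / f radians off the axis. A picture is of the moment at which its call begins.
- close_job(): hands the job in, once; it reports no verdict.
The state is a dict: "clock": time; "joint_positions": joint angles; "joint_vel": joint speeds; "joint_torque": joint torques, N m; "position": TCP position; "eef_rot": TCP orientation; "force": force on the tool from outside, world axes, zero at the start; "ft_torque": the same for the moment, N m; "opening": finger opening in mm.
Only numpy, scipy, OpenCV 4.12 (cv2) and the standard library are available. Lean on these libraries where they do the work, as an engineer would, in place of code of your own. Each camera call takes 0.05 s, during which the arm holds its last target. There are 200 camera calls.

## Working session

There is one attempt and no reset: what is moved stays moved. The work goes in short steps, Python scripts to look and compute and a tool call to move; the robot and the scene stay as the last step left them, time stands still between calls to the robot, and variables do not carry over. Pictures are saved under pics/ and viewed, about 8 in all and at most 12, crops included, and the job is handed in when it is done.

Besides the shell and the picture viewer there is one more tool, called after "Emit:" as name(argument=value, ...), one argument or row to a line, values as JSON. drive_tool: Moves the arm, as the interface text tells. Its arguments: {"type":"object","properties":{"commands":{"type":"array"}},"required":["commands"]}

```bash
mkdir -p pics; cat > h.py <<'E'
import numpy as np, cv2
from cell import bot, read_camera, close_job
def snap(n,f):
    c=read_camera(n); cv2.imwrite('pics/'+f,c['img'][:,:,::-1]); np.savez(f'pics/{f}.npz',**c); return c
def world(c,u,v,d=None):
    K=c['intrinsics'];R,_=cv2.Rodrigues(c['rvec']);d=c['z_map'][v,u] if d is None else d
    return R.T@(np.array([(u-K[0,2])/K[0,0]*d,(v-K[1,2])/K[1,1]*d,d])-np.ravel(c['tvec']))
def cloud(c):
    K=c['intrinsics'];R,_=cv2.Rodrigues(c['rvec']);d=c['z_map'];v,u=np.mgrid[:480,:640]
    P=np.stack([(u-K[0,2])/K[0,0]*d,(v-K[1,2])/K[1,1]*d,d],-1)-np.ravel(c['tvec'])
    return P@R
E
python3 - <<'E'
from h import *
a=snap('top','top.png');b=snap('scene','scene.png')
cv2.imwrite('pics/both.png',cv2.resize(np.vstack([a['img'],b['img']])[:,:,::-1],(400*1,600)))
s=bot.sense();print({k:np.round(v,3) for k,v in s.items()})
P=cloud(a);m=(abs(P[...,2]-70)<4)&(a['z_map']>0)
q=P[m][:,:2].astype(np.float32);print(len(q),cv2.minAreaRect(q))
E
```

```text
{'clock': np.float64(0.1), 'joint_positions': array([ 1.205,  0.131,  1.489, -0.   ,  1.523, -0.085]), 'joint_vel': array([ 0.   , -0.002, -0.004,  0.001,  0.002, -0.002]), 'joint_torque': array([ 1.0000e-03, -5.7095e+01, -5.0194e+01, -0.0000e+00,  8.0000e-03,
        0.0000e+00]), 'position': array([166.074, 576.048, 230.339]), 'eef_rot': array([-4.40e-01, -3.11e+00,  3.00e-03]), 'force': array([-0.06 ,  0.047, -1.195]), 'ft_torque': array([ 0.037,  0.002, -0.005]), 'opening': np.float64(85.129)}
16526 ((540.6385498046875, 58.04913330078125), (985.5234985351562, 1206.2894287109375), 34.394256591796875)
```

View pics/top.png

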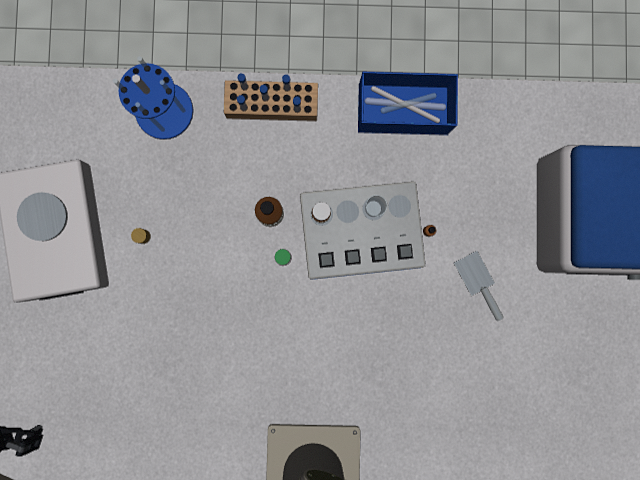

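The top view shows the stirrer around (363,230), with keys at about (326,260), (353,257), (379,254) and (405,251). The robot's left is the image left, and the arm is clear of the stirrer.

```bash
python3 - <<'E'
from h import *
for n in ['top']:
    c=dict(np.load(f'pics/{n}.png.npz'));P=cloud(c)
    m=np.zeros((480,640),bool);m[170:290,290:435]=1
    t=m&(abs(P[...,2]-70)<5);q=P[t][:,:2].astype(np.float32);r=cv2.minAreaRect(q);print(r,np.median(P[t][:,2]))
    g=cv2.cvtColor(c['img'],cv2.COLOR_RGB2GRAY)
    k=np.zeros_like(g);k[240:272,315:418]=(g[240:272,315:418]<150)*255
    N,l,s,cc=cv2.connectedComponentsWithStats(k)
    ks=[]
    for i in range(1,N):
        if s[i,4]<60: continue
        u,v=cc[i]; z=np.median(P[l==i][:,2])
        A=world(c,u,v,1.);B=world(c,u,v,2.);p=A+(B-A)*(86-A[2])/(B-A)[2]
        print(s[i],cc[i].round(1),z.round(1),p.round(1));ks.append(p)
    ks=np.array(sorted(ks,key=lambda p:-p[1]))
    d=ks[0]-ks[-1];print('spacing',np.linalg.norm(d[:2])/3,'yaw',np.arctan2(-d[0],d[1]))
E
```

```text
((569.0528564453125, -99.68934631347656), (199.74241638183594, 269.6177978515625), 7.313268184661865) 70.29181256722302
[397 243  17  18 256] [404.5 251.2] 78.3 [ 521.3 -194.1   86. ]
[370 245  17  18 255] [378.4 253.8] 78.5 [ 513.9 -135.2   86. ]
[344 248  17  18 255] [352.3 256.7] 77.9 [506.1 -76.4  86. ]
[318 251  17  18 260] [326.1 259.3] 76.8 [498.8 -17.6  86. ]
[367 266  51   6 123] [395.6 269.1] 68.4 [ 480.4 -174.4   86. ]
spacing 59.33725295455602 yaw 0.12682248619480296
```

View pics/scene.png

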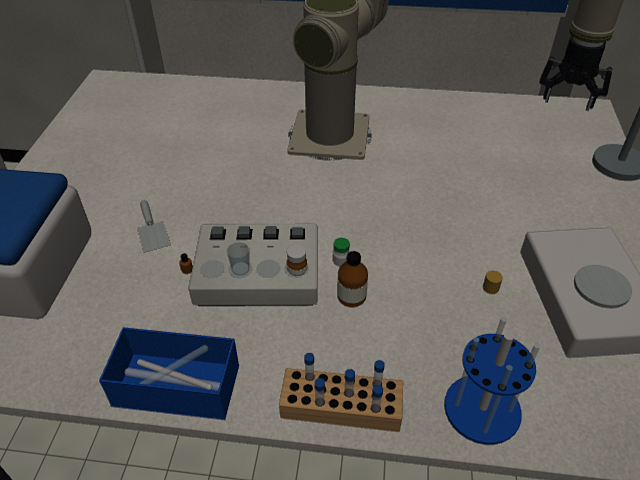

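Emit:
drive_tool(
  commands=[
    [-2.7, -2.65, 0, 0, 0, 0, 0],
    [-2.7, -2.65, 0, 0, 0, 0, 0],
    [-2.7, -2.65, 0, 0, 0, 0, 0],
    [-2.7, -2.65, 0, 0, 0, 0, 0],
    [-2.7, -2.65, 0, 0, 0, 0, 0],
    [-2.7, -2.65, 0, 0, 0, 0, 0],
    [-2.7, -2.65, 0, 0, 0, 0, 0],
    [-2.7, -2.65, 0, 0, 0, 0, 0],
    [-2.7, -2.65, 0, 0, 0, 0, 0],
    [-2.7, -2.65, 0, 0, 0, 0, 0],
    [-2.7, -2.65, 0, 0, 0, 0, 0],
    [-2.7, -2.65, 0, 0, 0, 0, 0],
  ],
)

```text
clock: 1.3
position: [389.7, 179.7, 231.0]
eef_rot: [-0.439, -3.111, 0.0]
force: [0.1, 0.2, -0.7]
opening: -0.1
```

Emit:
drive_tool(
  commands=[
    [-2.7, -2.65, 0, 0, 0, 0, 0],
    [-2.7, -2.65, 0, 0, 0, 0, 0],
    [-2.7, -2.65, 0, 0, 0, 0, 0],
    [-2.7, -2.65, 0, 0, 0, 0, 0],
    [-2.7, -2.65, 0, 0, 0, 0, 0],
    [-2.7, -2.65, 0, 0, 0, 0, 0],
    [0, 0, 0, 0, 0, -0.137, 0],
    [0, 0, 0, 0, 0, -0.137, 0],
    [0, 0, 0, 0, 0, -0.136, 0],
    [0, 0, 0, 0, 0, 0, 0],
  ],
)

```text
clock: 2.3
position: [500.7, -16.6, 230.8]
eef_rot: [0.206, -3.134, -0.0]
force: [-0.1, 1.0, -0.2]
opening: -0.1
```

```bash
python3 - <<'E'
from h import *
c=snap('wrist','w1.png');print(c['intrinsics'],c['rvec'],np.ravel(c['tvec']))
E
```

```text
[[371.64829954   0.         324.85869663]
 [  0.         371.64829954 236.47445978]
 [  0.           0.           1.        ]] [-1.92366567 -2.19327786 -0.34467846] [  81.3325941  -510.03101351  228.03907254]
```

View pics/w1.png

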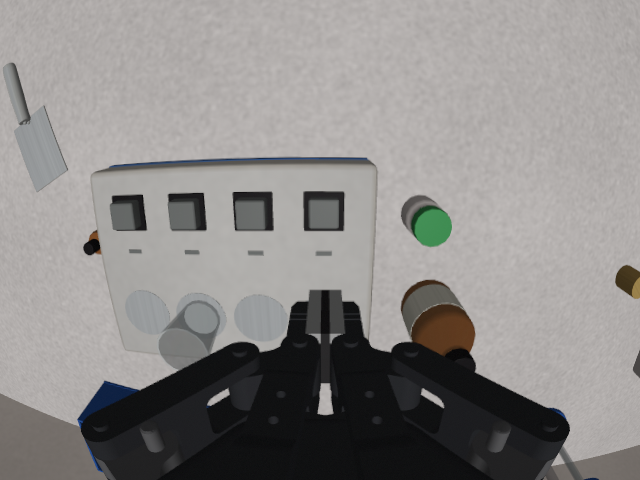

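The wrist view shows the key caps near (323,211), (254,211), (186,212) and (127,214). The image right is the robot's left. I'll cast these onto z=86 to cross-check.

```bash
python3 - <<'E'
from h import *
c=dict(np.load('pics/w1.png.npz'));K=c['intrinsics'];R,_=cv2.Rodrigues(c['rvec']);t=np.ravel(c['tvec']);o=-R.T@t
g=cv2.cvtColor(c['img'],cv2.COLOR_RGB2GRAY)
m=np.zeros_like(g);m[190:236,100:350]=((g[190:236,100:350]>75)&(g[190:236,100:350]<140))*255
m=cv2.morphologyEx(m,cv2.MORPH_OPEN,np.ones((7,7)))
N,l,s,cc=cv2.connectedComponentsWithStats(m)
for i in range(1,N):
    u,v=cc[i];x,y=(u-K[0,2])/K[0,0],(v-K[1,2])/K[1,1];r=np.hypot(x,y)
    d=R.T@np.array([x/r*np.sin(r),y/r*np.sin(r),np.cos(r)])
    print(s[i],[(o+d*(h-o[2])/d[2])[:2].round(1) for h in (86,82)])
E
```

```text
[235 201  30  30 851] [array([504.4, -76.9]), array([505.6, -77.6])]
[309 200  30  29 849] [array([495.6, -17.9]), array([496.6, -17.7])]
[168 202  28  27 702] [array([ 511.3, -136.2]), array([ 512.5, -137.7])]
[110 204  24  26 575] [array([ 519.3, -195.5]), array([ 520.6, -197.8])]
```

Emit:
drive_tool(
  commands=[
    [0.3, -0.1, 3.5, 0, 0, 0, 0],
    [0, 0, 4, 0, 0, 0, 0],
    [0, 0, 4, 0, 0, 0, 0],
    [0, 0, 1.5, 0, 0, 0, 0],
    [0, 0, 0.6, 0, 0, 0, 0],
    [0, 0, 0, 0, 0, 0, 0],
    [0, 0, 0, 0, 0, 0, 0],
  ],
)

```text
clock: 3.05
position: [499.7, -18.0, 97.4]
eef_rot: [-0.202, 3.132, -0.001]
force: [0.4, 0.2, 0.5]
opening: -0.1
```

Emit:
drive_tool(
  commands=[
    [0.15, 0, 0.5, 0, 0, 0, 0],
    [0, 0, 0.4, 0, 0, 0, 0],
    [0, 0, 0, 0, 0, 0, 0],
    [0, 0, 0, 0, 0, 0, 0],
    [0, 0, 0, 0, 0, 0, 0],
  ],
)

```text
clock: 3.55
position: [496.8, -18.1, 86.4]
eef_rot: [-0.203, 3.135, -0.0]
force: [0.9, 0.3, 0.4]
opening: 0.3
```

Emit:
drive_tool(
  commands=[
    [0, 0, 0, 0, 0, 0, 0],
    [0, 0, 0, 0, 0, 0, 0],
  ],
)

```text
clock: 3.75
position: [496.8, -18.1, 86.4]
eef_rot: [-0.203, 3.135, -0.0]
force: [-0.2, 0.9, 0.3]
opening: 0.2
```

Emit:
drive_tool(
  commands=[
    [0, 0, 0.08, 0, 0, 0, 0],
    [0, 0, 0, 0, 0, 0, 0],
    [0, 0, 0, 0, 0, 0, 0],
  ],
)

```text
clock: 4.05
position: [496.6, -18.1, 85.4]
eef_rot: [0.203, -3.135, -0.0]
force: [-0.4, 0.5, -0.0]
opening: 0.0
```

Emit:
drive_tool(
  commands=[
    [0, 0, 0.05, 0, 0, 0, 0],
    [0, 0, 0, 0, 0, 0, 0],
    [0, 0, 0, 0, 0, 0, 0],
  ],
)

```text
clock: 4.35
position: [496.7, -18.1, 85.0]
eef_rot: [-0.203, 3.135, -0.0]
force: [-0.4, -0.2, -0.5]
opening: -0.2
```

Emit:
drive_tool(
  commands=[
    [0, 0, 0.05, 0, 0, 0, 0],
    [0, 0, 0, 0, 0, 0, 0],
    [0, 0, 0, 0, 0, 0, 0],
  ],
)

```text
clock: 4.65
position: [496.7, -18.0, 84.5]
eef_rot: [0.203, -3.135, -0.0]
force: [-0.4, -0.1, -0.9]
opening: -0.2
```

```bash
python3 - <<'E'
from h import *
c=snap('wrist','w2.png');print(bot.sense()['force'],bot.sense()['position'])
cv2.imwrite('pics/w2c.png',cv2.resize(c['img'][160:400,60:460,::-1],(800,480)))
E
```

```text
[0.0658312  0.20578972 0.15485783] [496.71566104 -18.07347551  84.50220476]
```

View pics/w2c.png

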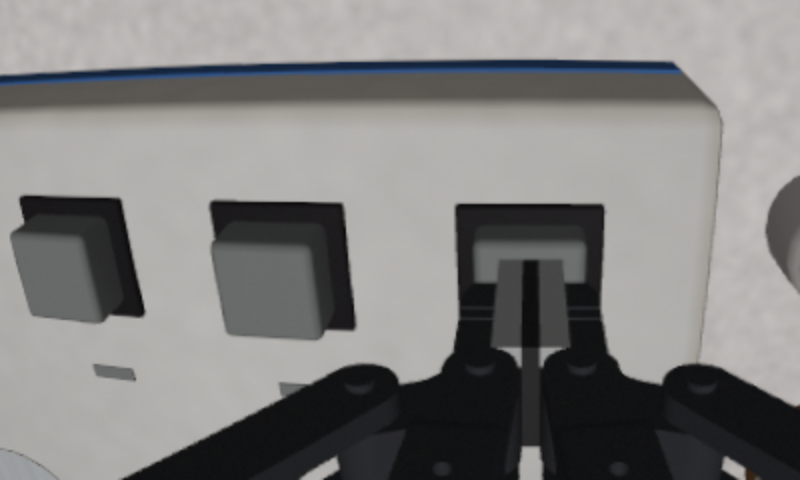

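The finger stands centred over the left key, with its tips at about (530,262) in the crop. That key's cap sits lower in its well than its neighbours, and there's no contact yet, so I'm continuing gently.

Emit:
drive_tool(
  commands=[
    [0, 0, 0.05, 0, 0, 0, 0],
    [0, 0, 0.0, 0, 0, 0, 0],
    [0, 0, 0.05, 0, 0, 0, 0],
    [0, 0, 0, 0, 0, 0, 0],
    [0, 0, 0, 0, 0, 0, 0],
  ],
)

```text
clock: 5.2
position: [496.7, -18.1, 83.5]
eef_rot: [0.203, -3.135, 0.0]
force: [-1.0, -0.1, -0.7]
opening: -0.1
```

Emit:
drive_tool(
  commands=[
    [0, 0, 0.05, 0, 0, 0, 0],
    [0, 0, 0, 0, 0, 0, 0],
    [0, 0, 0, 0, 0, 0, 0],
  ],
)

```text
clock: 5.5
position: [496.6, -18.0, 83.0]
eef_rot: [0.203, -3.135, -0.0]
force: [-0.1, 0.1, 0.8]
opening: 0.0
```

Emit:
drive_tool(
  commands=[
    [0, 0, 0.05, 0, 0, 0, 0],
    [0, 0, 0, 0, 0, 0, 0],
    [0, 0, 0, 0, 0, 0, 0],
  ],
)

```text
clock: 5.8
position: [496.7, -18.1, 82.5]
eef_rot: [0.203, -3.135, 0.0]
force: [0.2, 0.6, -0.8]
opening: 0.2
```

Emit:
drive_tool(
  commands=[
    [0, 0, 0.03, 0, 0, 0, 0],
    [0, 0, 0, 0, 0, 0, 0],
    [0, 0, 0, 0, 0, 0, 0],
  ],
)

```text
clock: 6.1
position: [496.7, -18.1, 82.2]
eef_rot: [-0.203, 3.135, -0.0]
force: [-0.3, -0.5, 0.0]
opening: 0.2
```

Emit:
drive_tool(
  commands=[
    [0, 0, 0.03, 0, 0, 0, 0],
    [0, 0, 0, 0, 0, 0, 0],
    [0, 0, 0, 0, 0, 0, 0],
  ],
)

```text
clock: 6.4
position: [496.8, -18.1, 82.1]
eef_rot: [-0.203, 3.135, -0.0]
force: [-1.2, 0.4, 3.8]
opening: -0.2
```

The tap stopped stiffly at 82.1 mm with 3.8 N, so the leftmost key is the latched one. Next I'll tap the other three to check.

Emit:
drive_tool(
  commands=[
    [0, 0, -1, 0, 0, 0, 0],
    [0, 0, -1, 0, 0, 0, 0],
    [-0.03, -1.98, 0, 0, 0, 0, 0],
    [-0.03, -1.98, 0, 0, 0, 0, 0],
    [-0.04, -1.98, 0, 0, 0, 0, 0],
    [0, 0, 0.8, 0, 0, 0, 0],
    [0, 0, 0.7, 0, 0, 0, 0],
    [0, 0, 0, 0, 0, 0, 0],
    [0, 0, 0, 0, 0, 0, 0],
    [0, 0, 0, 0, 0, 0, 0],
  ],
)

```text
clock: 7.4
position: [505.3, -76.2, 87.0]
eef_rot: [0.204, -3.135, -0.0]
force: [1.2, 0.4, -0.2]
opening: -0.0
```

Emit:
drive_tool(
  commands=[
    [0, 0, 0.06, 0, 0, 0, 0],
    [0, 0, 0, 0, 0, 0, 0],
    [0, 0, 0, 0, 0, 0, 0],
  ],
)

```text
clock: 7.7
position: [505.4, -76.7, 86.4]
eef_rot: [-0.203, 3.135, -0.0]
force: [-0.8, 0.0, -0.8]
opening: -0.2
```

Emit:
drive_tool(
  commands=[
    [0, 0, 0.05, 0, 0, 0, 0],
    [0, 0, 0, 0, 0, 0, 0],
    [0, 0, 0, 0, 0, 0, 0],
  ],
)

```text
clock: 8.0
position: [505.5, -76.8, 86.0]
eef_rot: [-0.203, 3.135, 0.0]
force: [0.1, 0.4, 1.9]
opening: 0.1
```

Emit:
drive_tool(
  commands=[
    [0, 0, 0.04, 0, 0, 0, 0],
    [0, 0, 0, 0, 0, 0, 0],
    [0, 0, 0, 0, 0, 0, 0],
  ],
)

```text
clock: 8.3
position: [505.4, -76.8, 85.5]
eef_rot: [-0.203, 3.135, 0.0]
force: [0.7, 0.3, 1.6]
opening: -0.1
```

Emit:
drive_tool(
  commands=[
    [0, 0, -1, 0, 0, 0, 0],
    [0, 0, -0.5, 0, 0, 0, 0],
    [0, -2, 0, 0, 0, 0, 0],
    [0, -2, 0, 0, 0, 0, 0],
    [0, -2, 0, 0, 0, 0, 0],
    [0, 0, 0.8, 0, 0, 0, 0],
    [0, 0, 0.5, 0, 0, 0, 0],
    [0, 0, 0.1, 0, 0, 0, 0],
    [0, 0, 0.05, 0, 0, 0, 0],
    [0, 0, 0.03, 0, 0, 0, 0],
    [0, 0, 0, 0, 0, 0, 0],
    [0, 0, 0, 0, 0, 0, 0],
  ],
)

```text
clock: 9.5
position: [513.3, -136.0, 85.8]
eef_rot: [-0.203, 3.135, 0.0]
force: [-0.2, 1.2, 1.7]
opening: -0.1
```

Emit:
drive_tool(
  commands=[
    [0, 0, 0, 0, 0, 0, 0],
  ],
)

```text
clock: 9.6
position: [513.3, -136.2, 85.9]
eef_rot: [-0.203, 3.134, -0.0]
force: [0.0, 0.8, 1.1]
opening: 0.0
```

Emit:
drive_tool(
  commands=[
    [0, 0, -1, 0, 0, 0, 0],
    [0, 0, -0.5, 0, 0, 0, 0],
    [0, -2, 0, 0, 0, 0, 0],
    [0, -2, 0, 0, 0, 0, 0],
    [0, -2, 0, 0, 0, 0, 0],
    [0, 0, 0.8, 0, 0, 0, 0],
    [0, 0, 0.5, 0, 0, 0, 0],
    [0, 0, 0.1, 0, 0, 0, 0],
    [0, 0, 0.05, 0, 0, 0, 0],
    [0, 0, 0.03, 0, 0, 0, 0],
    [0, 0, 0, 0, 0, 0, 0],
    [0, 0, 0, 0, 0, 0, 0],
  ],
)

```text
clock: 10.8
position: [521.0, -195.5, 86.1]
eef_rot: [-0.203, 3.135, -0.0]
force: [-0.1, 1.0, 1.3]
opening: 0.1
```

Emit:
drive_tool(
  commands=[
    [0, 0, 0, 0, 0, 0, 0],
  ],
)

```text
clock: 10.9
position: [521.1, -195.7, 86.1]
eef_rot: [-0.203, 3.134, -0.0]
force: [-0.2, 0.7, 1.8]
opening: 0.1
```

Emit:
drive_tool(
  commands=[
    [0, 0, 0.05, 0, 0, 0, 0],
    [0, 0, 0, 0, 0, 0, 0],
    [0, 0, 0, 0, 0, 0, 0],
  ],
)

```text
clock: 11.2
position: [521.0, -195.9, 85.4]
eef_rot: [-0.203, 3.135, -0.0]
force: [0.9, 0.7, 2.2]
opening: 0.1
```

Emit:
drive_tool(
  commands=[
    [0, 0, -1, 0, 0, 0, 0],
    [0, 0, -1, 0, 0, 0, 0],
    [0, 2.56, 0, 0, 0, 0, 0],
    [0.1, 2.56, 0, 0, 0, 0, 0],
    [0, 2.56, 0, 0, 0, 0, 0],
    [0, 2.56, 0, 0, 0, 0, 0],
    [0, 2.56, 0, 0, 0, 0, 0],
    [0, 2.56, 0, 0, 0, 0, 0],
    [0, 2.58, 0, 0, 0, 0, 0],
    [0, 0, 1, 0, 0, 0, 0],
    [0, 0, 0.9, 0, 0, 0, 0],
    [0, 0, 0, 0, 0, 0, 0],
  ],
)

```text
clock: 12.4
position: [495.6, -18.6, 84.8]
eef_rot: [0.202, -3.133, -0.0]
force: [-0.1, 0.0, -0.2]
opening: -0.2
```

Emit:
drive_tool(
  commands=[
    [0, 0, 0, 0, 0, 0, 0],
    [0, 0, 0, 0, 0, 0, 0],
  ],
)

```text
clock: 12.6
position: [496.9, -18.8, 86.5]
eef_rot: [-0.201, 3.135, -0.0]
force: [0.1, 0.8, -0.5]
opening: 0.1
```

Emit:
drive_tool(
  commands=[
    [0, 0, 0.3, 0, 0, 0, 0],
    [0, 0, 0.15, 0, 0, 0, 0],
    [0, 0, 0.1, 0, 0, 0, 0],
    [0, 0, 0.1, 0, 0, 0, 0],
    [0, 0, 0.1, 0, 0, 0, 0],
    [0, 0, 0, 0, 0, 0, 0],
    [0, 0, 0, 0, 0, 0, 0],
  ],
)

```text
clock: 13.3
position: [497.0, -18.4, 79.3]
eef_rot: [-0.203, 3.135, -0.001]
force: [-1.2, -1.4, 4.4]
opening: 0.2
```

Emit:
drive_tool(
  commands=[
    [0, 0, 0.05, 0, 0, 0, 0],
    [0, 0, 0, 0, 0, 0, 0],
    [0, 0, 0, 0, 0, 0, 0],
  ],
)

```text
clock: 13.6
position: [497.0, -18.4, 78.8]
eef_rot: [-0.203, 3.135, -0.001]
force: [-1.9, -1.5, 5.8]
opening: -0.2
```

Emit:
drive_tool(
  commands=[
    [0, 0, 0.05, 0, 0, 0, 0],
    [0, 0, 0, 0, 0, 0, 0],
    [0, 0, 0, 0, 0, 0, 0],
  ],
)

```text
clock: 13.9
position: [497.0, -18.4, 78.3]
eef_rot: [-0.203, 3.135, -0.001]
force: [-1.3, -2.2, 5.7]
opening: 0.2
```

Emit:
drive_tool(
  commands=[
    [0, 0, 0.05, 0, 0, 0, 0],
    [0, 0, 0, 0, 0, 0, 0],
    [0, 0, 0, 0, 0, 0, 0],
  ],
)

```text
clock: 14.2
position: [497.0, -18.4, 78.0]
eef_rot: [-0.203, 3.135, -0.001]
force: [-4.3, -1.5, 7.3]
opening: -0.3
```

Emit:
drive_tool(
  commands=[
    [0, 0, 0.03, 0, 0, 0, 0],
    [0, 0, 0, 0, 0, 0, 0],
    [0, 0, 0, 0, 0, 0, 0],
  ],
)

```text
clock: 14.5
position: [497.0, -18.4, 78.0]
eef_rot: [-0.203, 3.135, -0.001]
force: [-4.3, -1.1, 10.1]
opening: -0.2
```

Emit:
drive_tool(
  commands=[
    [0, 0, -0.2, 0, 0, 0, 0],
    [0, 0, -0.3, 0, 0, 0, 0],
    [0, 0, -1, 0, 0, 0, 0],
    [0, 0, -3, 0, 0, 0, 0],
    [0, 0, -4, 0, 0, 0, 0],
    [0, 0, -4, 0, 0, 0, 0],
    [0, 0, -2, 0, 0, 0, 0],
    [0, 0, 0, 0, 0, 0, 0],
    [0, 0, 0, 0, 0, 0, 0],
    [0, 0, 0, 0, 0, 0, 0],
  ],
)

```text
clock: 15.5
position: [495.8, -17.8, 220.4]
eef_rot: [0.203, -3.132, -0.001]
force: [-0.4, -1.1, -0.3]
opening: 0.1
```

```bash
python3 - <<'E'
from h import *
c=snap('wrist','w3.png');a=dict(np.load('pics/w1.png.npz'))
cv2.imwrite('pics/cmp.png',cv2.resize(np.vstack([a['img'][150:290,80:400],c['img'][150:290,80:400]])[:,:,::-1],(640,560)))
t=snap('top','top2.png');o=dict(np.load('pics/top.png.npz'))
d=cv2.absdiff(t['img'],o['img']).max(-1);d=(d>40).astype(np.uint8)
N,l,s,cc=cv2.connectedComponentsWithStats(d);print([list(x) for x in s[1:] if x[4]>8]);print(bot.sense()['force'],bot.sense()['position'])
E
```

```text
[[np.int32(263), np.int32(207), np.int32(131), np.int32(273), np.int32(9328)], [np.int32(302), np.int32(234), np.int32(3), np.int32(7), np.int32(10)], [np.int32(383), np.int32(279), np.int32(6), np.int32(28), np.int32(36)], [np.int32(272), np.int32(307), np.int32(10), np.int32(58), np.int32(74)], [np.int32(377), np.int32(308), np.int32(7), np.int32(36), np.int32(49)], [np.int32(377), np.int32(346), np.int32(2), np.int32(8), np.int32(10)], [np.int32(374), np.int32(355), np.int32(3), np.int32(13), np.int32(15)], [np.int32(369), np.int32(372), np.int32(6), np.int32(32), np.int32(42)], [np.int32(0), np.int32(425), np.int32(44), np.int32(32), np.int32(1014)], [np.int32(255), np.int32(426), np.int32(22), np.int32(54), np.int32(363)], [np.int32(282), np.int32(443), np.int32(63), np.int32(37), np.int32(1813)], [np.int32(0), np.int32(473), np.int32(14), np.int32(7), np.int32(52)], [np.int32(210), np.int32(475), np.int32(34), np.int32(5), np.int32(101)]]
[-0.33173455 -0.47259075 -0.51105062] [495.71186447 -17.85637679 220.26009531]
```

View pics/cmp.png

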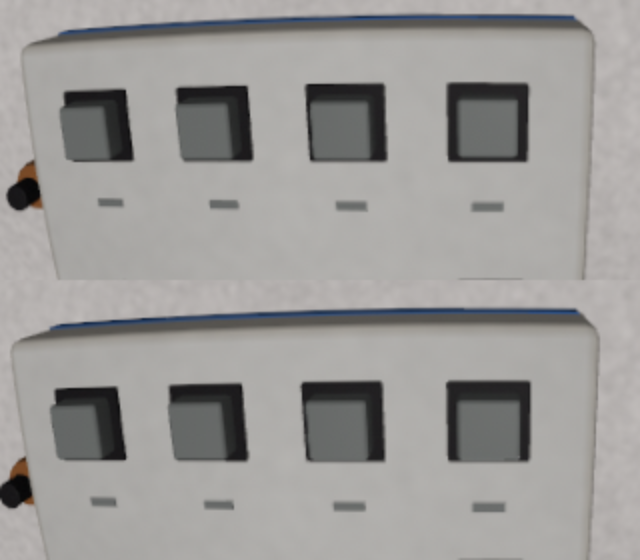

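In the comparison, the left key's cap (about (490,430) in the lower half) now overlaps its well's lower edge like the other three. Before the press (upper half) there was a gap there, so the key has come up. The top-view changes are confined to where the arm is and was.

```bash
python3 -c "
from cell import close_job; print(close_job())"
```

```text
the job is handed in; nothing more can be done
None
```

The latched key was the leftmost one. I pressed it fully home, it released and came up, and the job is handed in at about 15.6 s on the robot's clock.

- **Taps, left to right:** The first key met the finger stiffly at 82.1 mm with 3.8 N, so it was latched. The other three met the finger at about 86 mm with 1–2 N. Keys two and four clearly gave way. I only touched the third very lightly, at 85.9 mm, where an up key should be.
- **Press:** I pressed the first key down to 78.0 mm, and the force reached about 10 N against its stop. That is slightly over the stated 6–8 N but far below the limits. I then lifted the finger clear to about 220 mm.
- **Last checks:** The wrist picture shows the first key's cap standing like the other three. I judged this by eye and did not measure its height or tap it again. Comparing the top view before and after showed changes only where the arm is and was. The arm now hides part of that view, so the things beneath it were not all checked again. At the end the force reading was near zero, so the robot was touching nothing.

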